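# Take the bayonet strainer out of the vacuum bench port

### The arm

A 7-joint arm with a two-finger parallel gripper is mounted at the origin on the work surface. World frame = base frame: x ahead of the robot, y to its left, z up, the work surface at z = 0. Lengths are in m, angles in rad, forces in N, time in s.
With the tool pointing down it reaches from about 0.35 to 0.9 m from the base axis. Payload 8.1 kg.
Tool frame: the origin (TCP) lies at the centre of the arm's flange, where the gripper is bolted on; the fingertips stand 178 mm ahead of it and the grasp point (between the pads) lies 159 mm ahead of it; z points along the fingers, y is the line along which they close (so a half turn about z gives the same grasp; the last joint's range is limited). The gripper opens to 92 mm and grips with 3 to 60 N. Pads are 19 mm wide; open, the fingers measure 130 mm over their backs; the gripper's body (75 mm by 190 mm) begins 47 mm behind the grasp point.
Start: joints at [-1.356, 0.434, 0.025, 1.573, -0.012, 1.134, -0.075], TCP at [0.195, 0.594, 0.405] pointing down, gripper open.
Joint ranges: [-2.62, 2.62], [-0.44, 2.09], [-1.27, 1.32], [0.08, 2.57], [-1.32, 4.46], [0.12, 2], [-2.74, 2.74]. Speed limits (rad/s): [2.22, 2.22, 3.01, 3.01, 3.14, 3.14, 3.14].

### API

Orientations are given as a rotation vector (axis times angle).
In Python, from cell import arm gives the robot as it stands. The module is installed in compiled form; this text tells all that it offers.
- The arm moves only by the shell command python3 -m inch 'ROWS' [FORCE]. ROWS is text: rows parted by semicolons, each of 5 numbers parted by spaces: the shift along the tool's x, y, z in m, then the turn about the tool's z in rad, then the finger opening in m, from 0 to 0.0918. In form: x y z roll fingers; .... A call has 1 to 5 rows; each row is the pose to reach, as a shift and turn from the pose commanded when the call began, along the tool's axes at that moment; what a row does not reach only later rows make up. A row lasts 1/10 s, in which the tool goes at most 50 mm and 8.59 degrees, less where a joint would pass 70% of its speed; a pose out of reach is approached as far as the arm can. A call with a gripper value outside its range is refused whole. The fingers move at their own pace and stop on an object; FORCE is the grip in N (left out, the last holds). Time passes only in rows, so rows that repeat a pose let the fingers close. It gives the time, the measured TCP pose, the force, the opening and the grip force at its end, in the units of the state.
- arm.observe(): the state, without advancing time (a new reading comes with each control period).
- arm.get_image(name): name is "scene" or "side" or "wrist"; returns the picture (400x640x3 uint8, red, green, blue); there is no depth.
- arm.get_calibration(name): a dict with "intrinsics" (3x3 intrinsics, pixels), "pose" (4x4, takes a point from camera to world coordinates). Camera axes: x right, y up, looking along -z (the intrinsics and any distortion apply to the point x, -y, -z); pixel columns grow to the right and rows downward; lengths in m; the calibration is good to about 2 mm. A picture is of the moment at which its call begins: read the wrist's pose just before it. get_calibration takes no time and is no camera call; for the wrist camera it gives the pose at the moment of the call.
- arm.sign_off(): hands the job in; it is judged then, once.
Trained networks look in the newest picture that a camera, given by its name, has taken for a name from the list of things; names that differ only in an ending like _2 or _b are one class to them, and where a whole thing is asked for, a point or a joint stands for the part that bears it (a point fixed in the world has none). Each returns a list of dicts, best first, with "conf" (0 to 1); they miss things now and then, are a little off and sometimes report something else, mostly with a low value. They report only what shows in the picture. A call takes as long as a camera call. They do not tell look-alikes from the thing itself.
- arm.look_for(camera, query): "point" ([row, column] in pixels, amid what is visible of it).
- arm.silhouettes(camera, query): "region" (400x640 bool, what is visible of it) and "point" ([row, column] in pixels, amid what is visible of it).
- arm.place_of(camera, query): "point" ([row, column] in pixels: a listed point, or the origin of a listed thing).
The state is a dict: "clock": time; "joints": joint angles; "dq": joint speeds; "joint_efforts": joint torques, N m; "position": TCP position; "ee_rot": TCP orientation; "force": force on the tool from outside, world axes, zero at the start; "ft_torque": the same for the moment, N m; "width": opening from 0.0 (shut) to 1.0 (fully open); "gripper_force": force on a finger pad.
Only numpy, scipy, OpenCV 4.12 (cv2) and the standard library are available. Lean on these libraries where they do the work, as an engineer would, in place of code of your own. Each camera call takes 0.05 s, during which the arm holds its last target. There are 200 camera calls.

### The job

One of the two suction ports on the glass bench holds a strainer with an upright bar grip; the other is shut by a round blanking cap and must be left alone. Turn the strainer anticlockwise (seen from above) until its bar lines up with the two notches of its port, lift it straight out, and set it down, without dropping it, standing upright in the grey tray.

Things in the scene. Friction and masses are not known exactly. Their poses are not given: they have to be found in the camera images.
- filter_grip (a point): Loose strainer, 0.2 kg: black bar 50 mm long (this point's x), 14 wide, 38 high, on a grey cap 64 across, 6 thick, over a steel stem 36 across, 40 long, flat foot. Point: on the axis in the bar, 16 mm below its top, 22 above the cap's upper face, 68 above the foot; z up. Two lugs in line with the bar, 33 mm out from the axis, 14 to 22 above the foot, lock it in the port until turned.
- filter_port: Fixed aluminium block 112 (x) x 100 (y) x 46 mm, brass pipe stub at +x; origin: middle of underside. A slot along x, 80 x 43 mm, shows as notches beyond the cap at +x and -x. The bar starts 60 to 75 deg clockwise of x; turned anticlockwise to lie along x (within 15 deg) it lifts freely; hard stop 18 deg beyond. Turns easily, 3 mm play. Cap rests on the block; the stem clears after a 40 mm lift.
- blank_port: The other fixed block, the same but closed with a round blanking cap: a grey 64 mm disc with a low black round knob 34 mm across, 70 mm high over all; no bar. Not to be touched. Origin: centre of the underside.
- tray: Fixed grey plastic tray, open on top, 190 x 190 mm outside, 30 mm high, walls and floor 5 mm thick. Origin: centre of the underside; z up. The strainer standing in it has its grip point 73 mm above the tray's origin.
Things that resemble listed ones, but are neither listed nor needed, are in the scene too. Leave any green, pink or purple look-alike of the part that bears filter_grip alone.

How it is judged:
On the way:
1. the strainer is out of its port (foot above the block's top) (z of filter_grip in the frame of filter_port above 0.118 m), for 0.1 s.
At the end, for the whole second after the job is handed in: The strainer stands on the tray's floor, anywhere inside it (grip point within 80 mm of the tray's middle along each side and 65 to 81 mm above its underside), upright within 10 degrees, released and at rest (x of filter_grip in the frame of tray between -0.08 and 0.08 m and y of filter_grip in the frame of tray between -0.08 and 0.08 m and z of filter_grip in the frame of tray between 0.065 and 0.081 m and angle between filter_grip's own z axis and vertical below 0.17 rad and linear speed of filter below 0.02 m/s); the robot touches nothing.
It fails at once if the blanked port is pushed or gripped (over 8 N) (contact force between any of the fingers, the arm and blank_port above 8 N).
It fails at once if the strainer is dropped into the tray (let go more than 20 mm above its floor) (horizontal distance between filter_grip and tray below 0.11 m and z of filter_grip in the frame of tray above 0.093 m and contact force between the fingers and filter below 0.05 N).
It also fails if it takes over 42 s, if anything falls off the work surface, if the arm or the gripper's body presses on something with over 40 N, if the wrist force passes 120 N, or if a joint passes its speed limit or range.

## Working session

There is one attempt and no reset: what is moved stays moved. The work goes in short steps, Python scripts to look and compute and a shell command to move; the robot and the scene stay as the last step left them, time stands still between calls to the robot, and variables do not carry over. Pictures are saved under pics/ and viewed, at most 10 in all, crops included, and the job is handed in when it is done.

```bash
mkdir -p pics; cat > h.py <<'E'
import numpy as np, cv2
from cell import arm
def ray(cam,p,cal=None):
    c=cal or arm.get_calibration(cam); K=np.array(c["intrinsics"]);T=np.array(c["pose"])
    d=np.linalg.inv(K)@[p[1],p[0],1.]; d=T[:3,:3]@(d*[1,-1,-1]); return T[:3,3],d/np.linalg.norm(d)
def tri(rs):
    A=sum(np.eye(3)-np.outer(d,d) for o,d in rs); b=sum((np.eye(3)-np.outer(d,d))@o for o,d in rs)
    x=np.linalg.solve(A,b); return x,[round(float(np.linalg.norm(np.cross(x-o,d))),4) for o,d in rs]
def atz(r,z): o,d=r; return o+d*(z-o[2])/d[2]
def proj(cam,X,cal=None):
    c=cal or arm.get_calibration(cam);K=np.array(c["intrinsics"]);T=np.array(c["pose"])
    q=T[:3,:3].T@(np.array(X)-T[:3,3]);q=K@(q*[1,-1,-1]);return q[1]/q[2],q[0]/q[2]
E
python3 - <<'E'
from h import *
np.set_printoptions(precision=3,suppress=True)
ims=[]
for c in ["scene","side","wrist"]:
    im=arm.get_image(c); ims.append(im)
    print(c,list(arm.get_calibration(c)))
    for q in ["filter_grip","filter_port","blank_port","tray"]:
        for r in arm.place_of(c,q)[:4]:
            p=r["point"]; print(c,q,round(r["conf"],2),np.array(p),atz(ray(c,p),{"filter_grip":.074}.get(q,0)))
    cv2.imwrite(f"pics/{c}0.png",im[:,:,::-1])
s=arm.observe();print(s)
E
```

```text
scene ['intrinsics', 'pose']
scene filter_grip 0.88 [212.3 464.9] [0.69  0.358 0.074]
scene filter_grip 0.87 [140.1 391. ] [0.419 0.321 0.074]
scene filter_grip 0.81 [191.5 390.7] [0.578 0.238 0.074]
scene filter_grip 0.8 [156.8 353.8] [0.443 0.207 0.074]
scene filter_port 0.73 [209.3 388.6] [0.57  0.247 0.   ]
scene blank_port 0.79 [213.6 283. ] [0.493 0.007 0.   ]
scene tray 0.74 [257.8 186.7] [ 0.539 -0.226  0.   ]
side ['intrinsics', 'pose']
side filter_grip 0.97 [192.3 240.6] [0.429 0.214 0.074]
side filter_grip 0.88 [155.6 260.4] [0.556 0.347 0.074]
side filter_grip 0.87 [177.4 211.8] [0.399 0.32  0.074]
side filter_grip 0.86 [167.6 283.4] [0.574 0.253 0.074]
side filter_port 0.77 [191.2 285.1] [0.573 0.251 0.   ]
side filter_port 0.39 [169.2 284.3] [0.631 0.353 0.   ]
side blank_port 0.87 [251.6 310.6] [0.492 0.004 0.   ]
side tray 0.85 [305.3 397.7] [ 0.545 -0.229  0.   ]
wrist ['intrinsics', 'pose']
{'clock': 0.75, 'joints': array([-1.356,  0.434,  0.025,  1.573, -0.012,  1.134, -0.075]), 'dq': array([-0.   ,  0.001,  0.001,  0.001,  0.001, -0.   ,  0.001]), 'joint_efforts': array([ -0.   , -66.755,   0.983, -31.479,  -0.061,   0.032,   0.   ]), 'position': array([0.195, 0.594, 0.405]), 'ee_rot': array([0.497, 3.102, 0.   ]), 'force': array([ 0.02 , -0.921, -0.038]), 'ft_torque': array([0.003, 0.002, 0.024]), 'gripper_force': 0.0, 'width': 1.0027200840152564}
```

View pics/scene0.png

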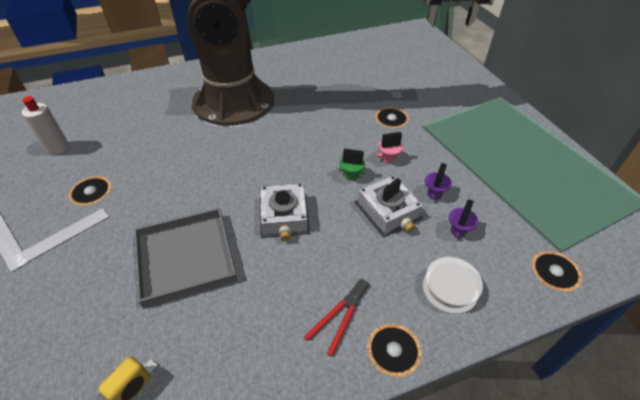

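View pics/side0.png

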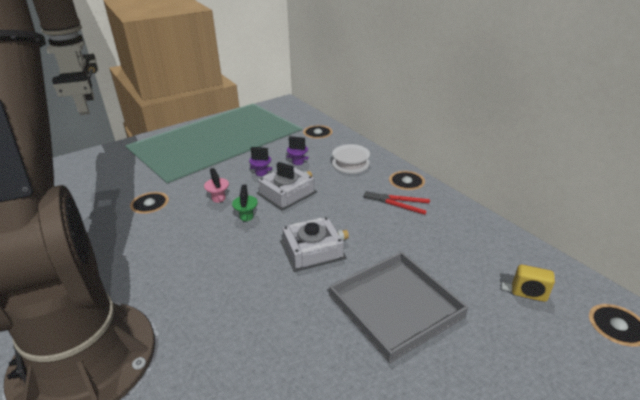

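```bash
python3 - <<'E'
from h import *
from scipy.spatial.transform import Rotation as R
np.set_printoptions(precision=3,suppress=True)
print(tri([ray("scene",[191.5,390.7]),ray("side",[167.6,283.4])]))
print(tri([ray("scene",[209.3,388.6]),ray("side",[191.2,285.1])]))
print(tri([ray("scene",[257.8,186.7]),ray("side",[305.3,397.7])]))
print(tri([ray("scene",[213.6,283.]),ray("side",[251.6,310.6])]))
M=R.from_rotvec(arm.observe()["ee_rot"]).as_matrix();print(M)
T=arm.get_calibration("wrist")["pose"];print(T)
print(M.T@(np.array(T)[:3,3]-arm.observe()["position"]))
E
```

```text
(array([0.573, 0.244, 0.074]), [0.0058, 0.0058])
(array([0.571, 0.246, 0.003]), [0.0009, 0.0009])
(array([ 0.542, -0.228,  0.003]), [0.0026, 0.0026])
(array([ 0.493,  0.006, -0.001]), [0.0009, 0.0009])
[[-0.95   0.313  0.   ]
 [ 0.313  0.95   0.   ]
 [-0.     0.    -1.   ]]
[[ 0.313 -0.916 -0.252  0.128]
 [ 0.95   0.302  0.084  0.616]
 [-0.001 -0.266  0.964  0.384]
 [ 0.     0.     0.     1.   ]]
[0.071 0.    0.021]
```

The port with the strainer is the one at scene (390,205) and side (287,183). Its black bar stands on a grey cap, and its stub is at scene (408,225). The blank port is at (284,210) and the tray at (186,258). The purple, pink and green items are decoys. The triangulated heights (0.074, 0.003 and 0.003) match the text. Moving above the port.

```bash
python3 -m inch '-0.045 -0.02 0 0 0.0918;-0.09 -0.041 0 0 0.0918;-0.135 -0.061 0 0 0.0918;-0.18 -0.082 0 0 0.0918;-0.225 -0.102 0 0 0.0918'; python3 -m inch '-0.045 -0.02 0 0 0.0918;-0.09 -0.041 0 0 0.0918;-0.135 -0.061 0 0 0.0918;-0.18 -0.082 -0.01 0 0.0918;-0.225 -0.102 -0.01 0 0.0918'
```

```text
clock: 1.25
position: [0.3784, 0.4249, 0.405]
ee_rot: [0.497, 3.102, 0.001]
force: [0.1, 1.0, -0.8]
width: 1.001
gripper_force: 0.0
clock: 1.75
position: [0.5604, 0.2579, 0.4161]
ee_rot: [0.497, 3.101, 0.002]
force: [-0.0, 1.0, -0.4]
width: 0.996
gripper_force: 0.0
```

```bash
python3 -m inch '-0.015 -0.008 -0.01 0 0.0918;-0.015 -0.008 -0.01 0 0.0918'; python3 - <<'E'
from h import *
np.set_printoptions(precision=3,suppress=True)
cal=arm.get_calibration("wrist");im=arm.get_image("wrist");c="wrist"
for q in ["filter_grip","filter_port"]:
    for r in arm.place_of(c,q)[:4]:
        p=r["point"]; print(q,round(r["conf"],2),np.array(p),atz(ray(c,p,cal),.074 if q=="filter_grip" else 0))
cv2.imwrite("pics/w1.png",im[:,:,::-1]); print(cal["pose"],arm.observe()["position"])
E
```

```text
clock: 1.95
position: [0.5732, 0.2436, 0.4258]
ee_rot: [0.506, 3.098, -0.0]
force: [0.0, 0.0, -0.5]
width: 1.0
gripper_force: 0.0
filter_grip 0.98 [136.7 418.4] [0.562 0.369 0.074]
filter_grip 0.81 [181.6 316.5] [0.575 0.242 0.074]
filter_grip 0.72 [  7.5 344.2] [0.412 0.327 0.074]
filter_grip 0.69 [ 69.  246.5] [0.434 0.211 0.074]
[[ 0.319 -0.913 -0.254  0.506]
 [ 0.948  0.307  0.086  0.267]
 [-0.001 -0.268  0.963  0.405]
 [ 0.     0.     0.     1.   ]] [0.57  0.248 0.424]
```

View pics/w1.png

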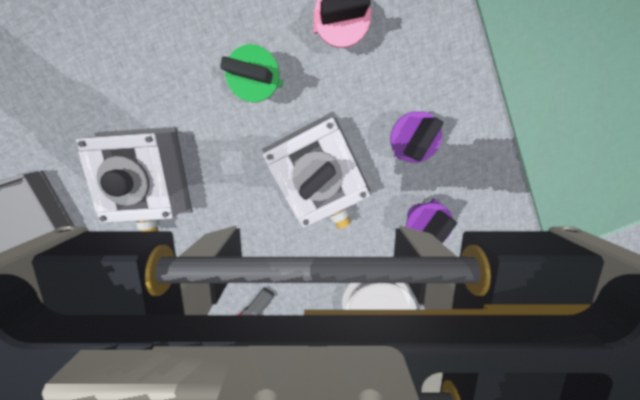

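The wrist view shows the strainer port centred at about (317,172), its stub at (342,220) and its bar running from (303,192) to (331,167). The blank port is on the left and the purple decoys on the right. I'll refine the bar and block angles.

```bash
python3 - <<'E'
from h import *
np.set_printoptions(precision=3,suppress=True)
c="wrist";cal=arm.get_calibration(c);im=arm.get_image(c)
cr=im[100:240,240:400][:,:,::-1]; cv2.imwrite("pics/w1c.png",cv2.resize(cr,None,fx=4.2,fy=4.2,interpolation=cv2.INTER_CUBIC))
def ang(a,b,z):
    v=atz(ray(c,b,cal),z)-atz(ray(c,a,cal),z);return np.degrees(np.arctan2(v[1],v[0])),np.linalg.norm(v)
print("block x",ang([152,263],[227,300],.046),ang([115,333],[190,370],.046))
C=[atz(ray(c,p,cal),.046) for p in ([152,263],[227,300],[115,333],[190,370])];print("ctr",np.mean(C,0))
g=im[140:215,285:350].max(2); m=(g<60).astype(np.uint8); n,l,s,ce=cv2.connectedComponentsWithStats(m)
k=1+np.argmax(s[1:,4]); pts=np.argwhere(l==k)[:,::-1].astype(np.float32)+[285,140]
r=cv2.minAreaRect(pts.astype(np.float32));print(r,s[k]); b=cv2.boxPoints(r)
print("bar",[ang(b[i][::-1],b[(i+1)%4][::-1],.08) for i in (0,1)])
E
```

```text
block x (np.float64(5.902228352037749), np.float64(0.10919611207013383)) (np.float64(9.685358340552943), np.float64(0.10518929586384773))
ctr [0.564 0.249 0.046]Traceback (most recent call last):
  File "<stdin>", line 10, in <module>
    return _wrapfunc(a, 'argmax', axis=axis, out=out, **kwds)
    return bound(*args, **kwds)
ValueError: attempt to get argmax of an empty sequence
```

View pics/w1c.png

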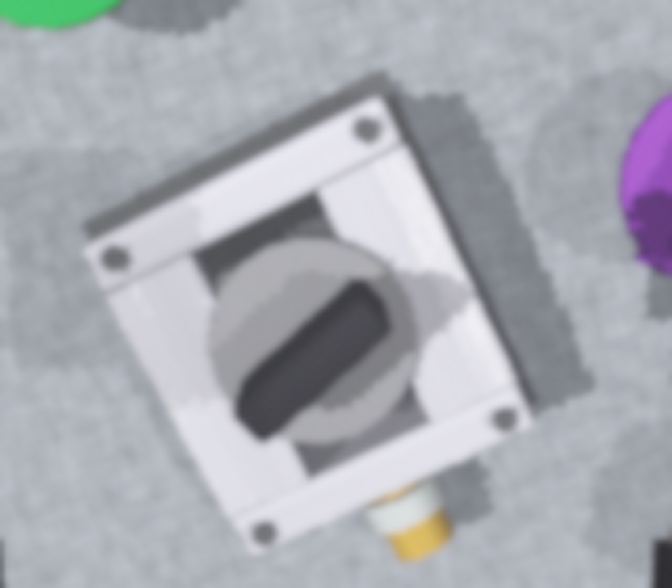

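The crop shows the bar's top running from about (252,412) to (372,305) on a cap centred at (312,340). The notches lie along the block's x axis.

```bash
python3 - <<'E'
from h import *
np.set_printoptions(precision=3,suppress=True)
c="wrist";cal=arm.get_calibration(c);im=arm.get_image(c)
f=lambda u,v:[100+v/4.2,240+u/4.2]
def ang(a,b,z):
    v=atz(ray(c,b,cal),z)-atz(ray(c,a,cal),z);return np.degrees(np.arctan2(v[1],v[0])),np.linalg.norm(v)
print("x",ang(f(115,258),f(263,533),.046),ang(f(366,129),f(505,418),.046), "y",ang(f(115,258),f(366,129),.046),ang(f(263,533),f(505,418),.046))
print("screw ctr",np.mean([atz(ray(c,f(*p),cal),.046) for p in ((115,258),(263,533),(366,129),(505,418))],0))
print("cap",atz(ray(c,f(312,340),cal),.052))
g=im.max(2); 
for t in (80,95,110):
    m=np.zeros_like(g); m[160:215,290:340]=(g[160:215,290:340]<t)
    n,l,s,ce=cv2.connectedComponentsWithStats(m); k=l[186,315]
    pts=np.argwhere(l==k)[:,::-1].astype(np.float32); r=cv2.minAreaRect(pts); b=cv2.boxPoints(r)
    print(t,s[k],r,[ang(b[i][::-1],b[(i+1)%4][::-1],.08) for i in (0,1)],atz(ray(c,r[0][::-1],cal),.08))
s=arm.observe();print(s["position"],s["ee_rot"],s["joints"])
E
```

```text
x (np.float64(8.04491948467329), np.float64(0.09778709876091327)) (np.float64(8.589431955891468), np.float64(0.09773520381241753)) y (np.float64(98.60727885846595), np.float64(0.08369212869386179)) (np.float64(98.63923013820376), np.float64(0.08462146576547924))
screw ctr [0.574 0.244 0.046]
cap [0.572 0.244 0.052]
80 [     0      0    640    400 255644] ((319.5, 199.5), (399.0, 639.0), 90.0) [(np.float64(71.8889186076339), np.float64(0.6319828036542996)), (np.float64(-1.5234220963078424), np.float64(0.5288140340693981))] [0.59  0.245 0.08 ]
95 [297 168  35  36 584] ((313.9977111816406, 185.54750061035156), (14.395196914672852, 43.25285720825195), 47.72631072998047) [(np.float64(114.54032568285308), np.float64(0.05072001742316499)), (np.float64(24.23183961156913), np.float64(0.01671274220089092))] [0.572 0.244 0.08 ]
110 [296 167  37  38 646] ((314.0678405761719, 185.5746307373047), (15.606006622314453, 44.53093338012695), 47.72631072998047) [(np.float64(114.52080831607593), np.float64(0.052197111482443354)), (np.float64(24.258216873770316), np.float64(0.01811250827624443))] [0.572 0.244 0.08 ]
[0.57  0.249 0.424] [-0.493 -3.102 -0.001] [-0.62   0.414  0.178  1.564 -0.078  1.171  0.829]
```

```bash
python3 -m inch '-0.002 -0.002 0.02 0.148 0.0918;-0.004 -0.003 0.04 0.296 0.0918;-0.004 -0.003 0.06 0.444 0.0918;-0.004 -0.003 0.08 0.592 0.0918;-0.004 -0.003 0.1 0.74 0.0918';python3 -m inch '0 0 0.02 0.087 0.0918;0 0 0.03 0.087 0.0918;0 0 0.03 0.087 0.0918;0 0 0.03 0.087 0.0918'; python3 - <<'E'
from h import *
np.set_printoptions(precision=3,suppress=True)
s=arm.observe();print(s["position"],s["ee_rot"],s["joints"],np.degrees(2*np.arctan2(s["ee_rot"][1],s["ee_rot"][0])))
c="wrist";cal=arm.get_calibration(c);im=arm.get_image(c)
print([(np.array(r["point"]),r["conf"],atz(ray(c,r["point"],cal),.074)) for r in arm.place_of(c,"filter_grip")[:3]])
for z in (.04,.09): print(proj(c,[.573,.244,z],cal))
cv2.imwrite("pics/w2.png",im[:,:,::-1])
E
```

```text
clock: 2.7
position: [0.5726, 0.2443, 0.3238]
ee_rot: [-1.59, -2.709, -0.0]
force: [0.4, 0.4, 0.5]
width: 0.999
gripper_force: 0.0
clock: 3.1
position: [0.5736, 0.2435, 0.2953]
ee_rot: [1.698, 2.643, 0.001]
force: [0.5, -0.9, -0.3]
width: 1.001
gripper_force: 0.0
[0.574 0.243 0.295] [1.698 2.643 0.001] [-0.718  0.549  0.342  1.723 -0.224  0.908  0.145] 114.5783953510887
[(array([ 34.7, 389.3]), 0.89, array([0.565, 0.374, 0.074])), (array([180.4, 126.1]), 0.83, array([0.438, 0.213, 0.074])), (array([128.5, 535.1]), 0.76, array([0.683, 0.365, 0.074]))]
(np.float64(203.95218543601953), np.float64(316.11810472708555))
(np.float64(224.81846954690806), np.float64(315.7694853591704))
```

View pics/w2.png

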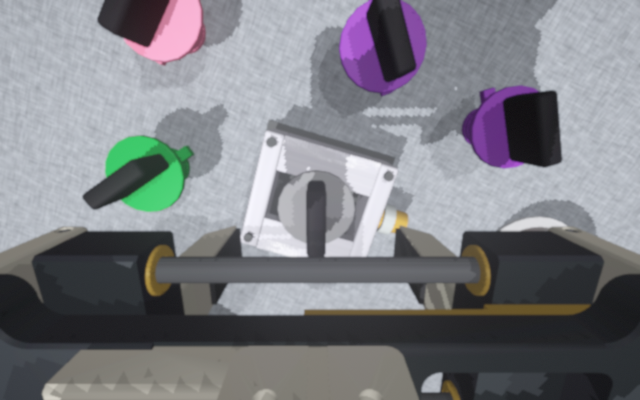

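The bar is upright in the image at column 316, centred between the fingers, so the grasp is aligned. Descending and closing.

```bash
python3 -m inch '0 0 0.03 0 0.0918;0 0 0.05 0 0.0918;0 0 0.06 0 0.0918;0 0 0.06 0 0.0918' 25; python3 -m inch '0 0 0 0 0.05;0 0 0 0 0;0 0 0 0 0;0 0 0 0 0;0 0 0 0 0'; python3 -m inch '0 0 0 0 0;0 0 0 0 0;0 0 0 0 0;0 0 0 0 0;0 0 0 0 0'
```

```text
clock: 3.6
position: [0.5734, 0.2427, 0.2342]
ee_rot: [-1.701, -2.64, 0.002]
force: [0.0, -0.8, 0.4]
width: 1.0
gripper_force: 0.0
clock: 4.1
position: [0.5737, 0.243, 0.2351]
ee_rot: [1.702, 2.641, 0.001]
force: [-0.2, -0.4, -0.4]
width: 0.616
gripper_force: 0.0
clock: 4.6
position: [0.5736, 0.2429, 0.2347]
ee_rot: [-1.702, -2.641, 0.0]
force: [-0.1, 0.1, -0.9]
width: 0.178
gripper_force: 0.0
```

```bash
python3 -m inch '0 0 0 0 0;0 0 0 0 0;0 0 0 0 0;0 0 0 0 0'; python3 -m inch '0 0 0 -0.14 0;0 0 0 -0.28 0;0 0 0 -0.42 0;0 0 0 -0.56 0;0 0 0 -0.65 0'
```

```text
clock: 5.0
position: [0.5736, 0.2428, 0.2347]
ee_rot: [-1.702, -2.641, 0.0]
force: [0.1, -0.6, -0.0]
width: 0.149
gripper_force: 25.0
clock: 5.5
position: [0.5737, 0.2427, 0.2347]
ee_rot: [0.761, 3.048, 0.0]
force: [-0.2, 0.6, -0.8]
width: 0.15
gripper_force: 25.0
```

```bash
python3 -m inch '0 0 0 -0.14 0;0 0 0 -0.28 0;0 0 0 -0.42 0;0 0 0 -0.56 0;0 0 0 -0.64 0'; python3 -m inch '0 0 0 0 0;0 0 -0.01 0 0;0 0 -0.02 0 0;0 0 -0.02 0 0'; python3 - <<'E'
from h import *
np.set_printoptions(precision=3,suppress=True)
s=arm.observe();print(s["position"],s["ft_torque"],s["joints"],np.degrees(2*np.arctan2(s["ee_rot"][1],s["ee_rot"][0])))
E
```

```text
clock: 6.0
position: [0.5738, 0.2427, 0.2347]
ee_rot: [-0.236, 3.132, 0.0]
force: [0.9, -0.1, -1.2]
width: 0.149
gripper_force: 25.0
clock: 6.4
position: [0.5742, 0.2433, 0.2568]
ee_rot: [-0.226, 3.131, 0.002]
force: [0.4, 0.5, -2.3]
width: 0.149
gripper_force: 25.0
[0.574 0.243 0.257] [ 0.073  0.008 -0.023] [-0.459  0.581 -0.04   1.731  0.03   0.827  1.202] 188.24986472825046
```

```bash
python3 -m inch '0 0 -0.03 0 0;0 0 -0.06 0 0;0 0 -0.09 0 0;0 0 -0.12 0 0;0 0 -0.14 0 0'; python3 -m inch '0.004 -0.02 -0.01 0 0;0.012 -0.055 -0.01 0 0;0.02 -0.095 -0.01 0 0;0.03 -0.138 -0.01 0 0;0.039 -0.18 -0.01 0 0';python3 -m inch '0.009 -0.042 0 0 0;0.018 -0.084 0 0 0;0.027 -0.126 0 0 0;0.036 -0.168 0 0 0;0.045 -0.21 0 0 0';python3 -m inch '0.006 -0.03 0 0 0;0.012 -0.055 0 0 0;0.015 -0.07 0 0 0;0.015 -0.072 0 0 0;0.015 -0.072 0 0 0'; python3 - <<'E'
from h import *
np.set_printoptions(precision=3,suppress=True)
s=arm.observe();print(s["position"],s["joints"])
rs=[]
for c in ("scene","side"):
    cv2.imwrite(f"pics/{c}3.png",arm.get_image(c)[:,:,::-1])
    for q in ("tray","filter_grip"):
        for r in arm.place_of(c,q)[:5]: print(c,q,round(r["conf"],2),np.array(r["point"]),"expect",np.array(proj(c,s["position"]-[0,0,.159])))
    rg=arm.silhouettes(c,"tray")
    if rg: print("rim bbox",np.argwhere(rg[0]["region"]).min(0),np.argwhere(rg[0]["region"]).max(0))
E
```

```text
clock: 6.9
position: [0.5737, 0.2431, 0.3974]
ee_rot: [-0.226, 3.131, 0.002]
force: [0.8, 0.0, -1.8]
width: 0.15
gripper_force: 25.0
clock: 7.4
position: [0.5605, 0.0576, 0.405]
ee_rot: [-0.227, 3.133, 0.0]
force: [0.5, -0.6, -2.5]
width: 0.15
gripper_force: 25.0
clock: 7.9
position: [0.5464, -0.1567, 0.4051]
ee_rot: [-0.227, 3.133, 0.0]
force: [1.1, -0.5, -1.6]
width: 0.153
gripper_force: 25.0
clock: 8.4
position: [0.5428, -0.2276, 0.4047]
ee_rot: [-0.228, 3.133, 0.001]
force: [0.5, 1.6, -1.3]
width: 0.149
gripper_force: 25.0
[ 0.543 -0.228  0.405] [ 0.225  0.374  0.113  1.672 -0.047  1.098  2.067]
scene tray 0.93 [257.5 187.3] expect [178.887 152.189]
scene filter_grip 0.93 [176.1 440.7] expect [178.887 152.189]
scene filter_grip 0.72 [137.8 391. ] expect [178.887 152.189]
scene filter_grip 0.63 [156.1 351. ] expect [178.887 152.189]
scene filter_grip 0.61 [182.  152.2] expect [178.887 152.189]
scene filter_grip 0.57 [211.1 464.5] expect [178.887 152.189]
rim bbox [208 134] [308 237]
side tray 0.63 [305.9 395.7] expect [204.372 408.431]
side filter_grip 0.95 [153.  257.4] expect [204.372 408.431]
side filter_grip 0.81 [194.1 241.3] expect [204.372 408.431]
side filter_grip 0.77 [176.3 213.1] expect [204.372 408.431]
side filter_grip 0.68 [208.6 406.5] expect [204.372 408.431]
side filter_grip 0.64 [144.6 294.9] expect [204.372 408.431]
rim bbox [252 330] [362 468]
```

View pics/scene3.png

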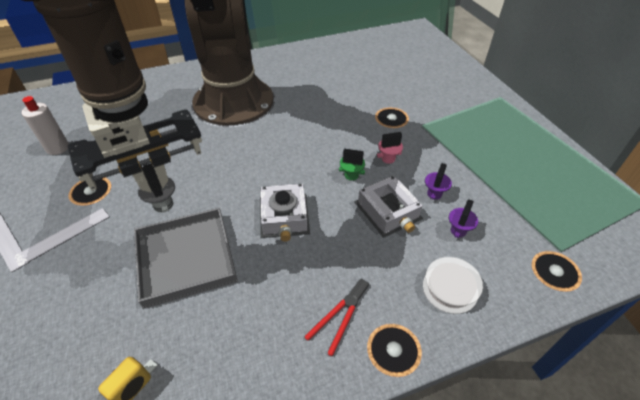

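The port is empty, and the strainer hangs upright in the gripper at scene (152,182), above the tray centre. From the grasp, the foot should touch at TCP z ≈ 0.234. Lowering.

```bash
python3 -m inch '0 0 0.035 0 0;0 0 0.07 0 0;0 0 0.105 0 0;0 0 0.135 0 0;0 0 0.15 0 0'; python3 -m inch '0 0 0.005 0 0;0 0 0.01 0 0;0 0 0.015 0 0;0 0 0.019 0 0;0 0 0.019 0 0';python3 -m inch '0 0 0.001 0 0;0 0 0.002 0 0;0 0 0.002 0 0'
```

```text
clock: 9.3
position: [0.5417, -0.228, 0.2521]
ee_rot: [0.228, -3.13, -0.002]
force: [-1.1, -0.1, -2.2]
width: 0.153
gripper_force: 25.0
clock: 9.8
position: [0.5425, -0.2286, 0.2358]
ee_rot: [-0.228, 3.133, -0.0]
force: [-0.9, 0.1, -2.7]
width: 0.152
gripper_force: 25.0
clock: 10.1
position: [0.5425, -0.2286, 0.2339]
ee_rot: [-0.228, 3.133, -0.0]
force: [-0.0, 0.0, -2.1]
width: 0.149
gripper_force: 25.0
```

Not yet in contact, so I'll inch down until the force changes.

```bash
python3 -m inch '0 0 0.001 0 0;0 0 0.001 0 0;0 0 0.001 0 0'; python3 -m inch '0 0 0.001 0 0;0 0 0.001 0 0;0 0 0.001 0 0'
```

```text
clock: 10.4
position: [0.5426, -0.2286, 0.2336]
ee_rot: [-0.228, 3.133, -0.0]
force: [-2.0, 1.1, 8.6]
width: 0.153
gripper_force: 25.0
clock: 10.7
position: [0.5426, -0.2286, 0.2336]
ee_rot: [-0.227, 3.132, -0.0]
force: [-5.5, 2.8, 17.5]
width: 0.152
gripper_force: 25.0
```

Contact. I'll relieve the pressure, then open.

```bash
python3 -m inch '0 0 -0.0015 0 0;0 0 -0.0015 0 0'; python3 -m inch '0 0 0 0 0.03;0 0 0 0 0.04;0 0 0 0 0.05;0 0 0 0 0.06;0 0 0 0 0.06'; python3 -m inch '0 0 0 0 0.08;0 0 0 0 0.08;0 0 0 0 0.08;0 0 0 0 0.08;0 0 0 0 0.08'
```

```text
clock: 10.9
position: [0.5426, -0.2286, 0.2336]
ee_rot: [-0.228, 3.132, -0.0]
force: [-1.0, -0.4, 7.8]
width: 0.153
gripper_force: 25.0
clock: 11.4
position: [0.5425, -0.2286, 0.2331]
ee_rot: [0.228, -3.133, -0.0]
force: [-0.1, 0.3, 0.3]
width: 0.534
gripper_force: 0.0
clock: 11.9
position: [0.5425, -0.2286, 0.2332]
ee_rot: [-0.228, 3.133, 0.0]
force: [-0.5, 0.1, -0.2]
width: 0.871
gripper_force: 0.0
```

```bash
python3 -m inch '0 0 -0.02 0 0.08;0 0 -0.05 0 0.08;0 0 -0.09 0 0.08;0 0 -0.13 0 0.08;0 0 -0.16 0 0.08'; python3 -m inch '0 0 0 0 0.08;0 0 0 0 0.08;0 0 0 0 0.08'; python3 - <<'E'
from h import *
np.set_printoptions(precision=3,suppress=True)
e=[.5425,-.2286,.073];rs=[]
for c in ("scene","side"):
    im=arm.get_image(c); x=np.array(proj(c,e))
    P=[np.array(r["point"]) for r in arm.place_of(c,"filter_grip")]
    p=min(P,key=lambda q:np.linalg.norm(q-x)) ;print(c,p,x);rs.append(ray(c,p))
    if c=="side": cv2.imwrite("pics/side4.png",cv2.resize(im[200:400,280:520][:,:,::-1],None,fx=2.5,fy=2.5))
print(tri(rs))
E
```

```text
clock: 12.4
position: [0.5425, -0.2287, 0.3959]
ee_rot: [-0.227, 3.131, -0.001]
force: [0.4, -0.8, -0.1]
width: 0.87
gripper_force: 0.0
clock: 12.7
position: [0.5421, -0.2284, 0.392]
ee_rot: [0.228, -3.132, -0.001]
force: [0.8, -0.8, 0.0]
width: 0.871
gripper_force: 0.0
scene [238.8 178.1] [239.19  177.292]
side [140.9 298.3] [279.035 399.833]
(array([ 0.544, -0.12 ,  0.244]), [0.1438, 0.1438])
```

View pics/side4.png

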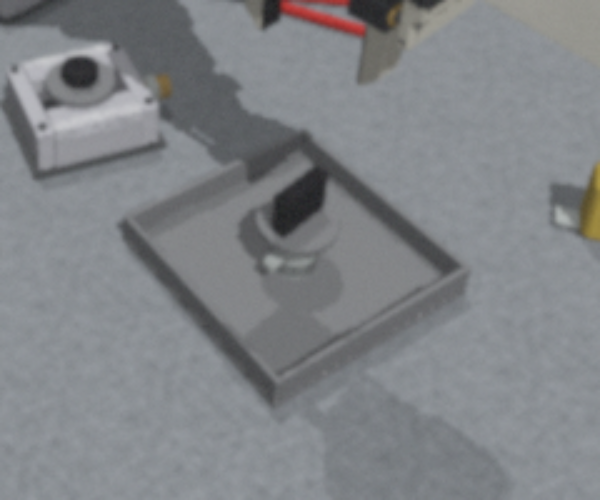

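The strainer stands upright in the middle of the tray, with its bar at crop (300,200), i.e. side (400,280), where expected. The gripper is clear of it.

```bash
python3 -c "from cell import arm;print(arm.sign_off())"
```

```text
the job is handed in; nothing more can be done
None
```

The strainer was turned, lifted out of its port and set down upright in the middle of the grey tray; the gripper is clear of it, and the job was handed in at about 13 s of the 42 s allowed (no verdict was returned).

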